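# Swap the load modules in the burn-in fixture and lock them in

## Task

Swap the load modules in the test fixture: swing its cam lever fully to the back to free the retainer bar, pull the bar fully to the front, take the tested module out of its socket and stand it upright in the middle of the black rubber mat, and plug every new module standing on the bench into a socket of its own (any socket), all eight pins in their holes and the body fully down. Then slide the bar fully home over the modules' front ledges and swing the lever fully to the front again to lock it. Leave the other things on the bench where they are.

Things in the scene. Friction and masses are not known exactly. Their poses are not given: they have to be found in the camera images.
- fixture: test fixture fixed to the worktop, base 190 x 310 x 12 mm; origin: centre of its underside, x to its back (away from the robot), y to its left. Three black sockets 88 x 60 mm, top at z 34, 75 mm apart in y. A retainer bar across its front slides along x on two cheeks; a cam lever stands at the right (-y) end
- bay0 (a point): centre of the top face of the left (+y) socket, 34 mm above the worktop; axes as the fixture's. 8 square holes 8.6 mm wide, 22 mm deep, at x = +-10 and +-30, y = +-22 mm from it. A fully plugged module has its origin 16 mm below this point and its x axis along the fixture's x
- bay1 (a point): centre of the top face of the middle socket, 34 mm above the worktop; axes as the fixture's. 8 square holes 8.6 mm wide, 22 mm deep, at x = +-10 and +-30, y = +-22 mm from it. A fully plugged module has its origin 16 mm below this point and its x axis along the fixture's x
- bay2 (a point): centre of the top face of the right (-y) socket, 34 mm above the worktop; axes as the fixture's. 8 square holes 8.6 mm wide, 22 mm deep, at x = +-10 and +-30, y = +-22 mm from it. A fully plugged module has its origin 16 mm below this point and its x axis along the fixture's x
- retainer (a joint): retainer bar, m: 0 home (its back edge overhangs the front 14 mm of each socket and so the module ledges), 0.036 fully drawn to the front (fixture -x; sockets clear). Bar 22 (x) x 296 x 8 mm, underside 57 mm over the worktop. Slides with about 2 N, stays where left; cannot be drawn while the cam lever is locked
- retainer_grip (a point): centre of the top of the bar's black upright grip, 100 mm above the worktop. The grip is 12 mm (fixture x) x 36 mm (y), z 65 to 100 mm; it moves with the bar. With the bar home it stands 40 mm in front of the fixture's origin and 20 mm to its left
- cam_lever (a joint): cam lever, rad: 0 locked (handle leans 0.7 rad from upright to the front, fixture -x), 1.4 free (handle leans 0.7 rad to the back). Hinge axis along fixture y. About 0.1 N m to swing; stays where left. At 0 its nose stands in front of the bar's lug; it can be locked only when the bar is home
- lever_pivot (a point): the lever's hinge axis, 95 mm above the worktop, fixture x = -11, y = -130 mm
- lever_tip (a point): centre of the black ball (18 mm diameter) at the end of the cam lever, 70 mm from the hinge axis; the handle rod is 10 mm thick
- module_a: new load module (2 or 3, alike; absent: None), 0.17-0.35 kg: grey body 88 x 60 mm, z 16 to 36; 8 brass pins below, 6 mm diameter, round-ended, z 0 to 16 (inner four from z 1), at x +-10, +-30, y +-22; aluminium grip fin on top, 48 (x) x 12 (y) mm, z 36 to 66, centred. Origin: underside centre at the pin tips, z up, x along the length; same either way round. Starts on its pins on the bench
- module_b: new load module (2 or 3, alike; absent: None), 0.17-0.35 kg: grey body 88 x 60 mm, z 16 to 36; 8 brass pins below, 6 mm diameter, round-ended, z 0 to 16 (inner four from z 1), at x +-10, +-30, y +-22; aluminium grip fin on top, 48 (x) x 12 (y) mm, z 36 to 66, centred. Origin: underside centre at the pin tips, z up, x along the length; same either way round. Starts on its pins on the bench
- module_c: new load module (2 or 3, alike; absent: None), 0.17-0.35 kg: grey body 88 x 60 mm, z 16 to 36; 8 brass pins below, 6 mm diameter, round-ended, z 0 to 16 (inner four from z 1), at x +-10, +-30, y +-22; aluminium grip fin on top, 48 (x) x 12 (y) mm, z 36 to 66, centred. Origin: underside centre at the pin tips, z up, x along the length; same either way round. Starts on its pins on the bench
- tested_a: tested module, the same shape and size as module_a; if present it is the one plugged into the left (+y) socket at the start, under the retainer bar (only one of tested_a, tested_b, tested_c is there, the others read None)
- tested_b: tested module, the same shape and size as module_a; if present it is the one plugged into the middle socket at the start, under the retainer bar (only one of tested_a, tested_b, tested_c is there, the others read None)
- tested_c: tested module, the same shape and size as module_a; if present it is the one plugged into the right (-y) socket at the start, under the retainer bar (only one of tested_a, tested_b, tested_c is there, the others read None)
- mat_top (a point): centre of the top of a black rubber mat 130 x 130 mm, 4 mm thick, lying fixed on the worktop to the right of the fixture; axes along its sides. The tested module goes here
- tin: round tin of screws, 57 mm diameter, 35 mm tall; leave alone
- boxes: small component box with orange lid, 44 x 58 x 26 mm; leave alone
There are look-alikes about, which are no part of the job. Leave any green look-alike of the module_a alone.

How it is judged:
On the way, in this order (a step that is already met when the one before it is completed fails the run):
1. the cam lever is swung to the back, freeing the bar (value of joint cam_lever above 1.15 rad), for 0.2 s.
2. the retainer bar is drawn fully to the front (value of joint retainer above 0.031 m), for 0.2 s.
3. every new module present is fully plugged into a socket and the tested module stands on the mat (((horizontal distance between module_a and bay0 below 0.004 m and z of module_a in the frame of bay0 below -0.0135 m and angle between module_a's own z axis and vertical below 0.06 rad and angle between the x axis of module_a and the x axis of fixture, either way round below 0.08 rad) or (horizontal distance between module_a and bay1 below 0.004 m and z of module_a in the frame of bay1 below -0.0135 m and angle between module_a's own z axis and vertical below 0.06 rad and angle between the x axis of module_a and the x axis of fixture, either way round below 0.08 rad) or (horizontal distance between module_a and bay2 below 0.004 m and z of module_a in the frame of bay2 below -0.0135 m and angle between module_a's own z axis and vertical below 0.06 rad and angle between the x axis of module_a and the x axis of fixture, either way round below 0.08 rad)) and ((horizontal distance between module_b and bay0 below 0.004 m and z of module_b in the frame of bay0 below -0.0135 m and angle between module_b's own z axis and vertical below 0.06 rad and angle between the x axis of module_b and the x axis of fixture, either way round below 0.08 rad) or (horizontal distance between module_b and bay1 below 0.004 m and z of module_b in the frame of bay1 below -0.0135 m and angle between module_b's own z axis and vertical below 0.06 rad and angle between the x axis of module_b and the x axis of fixture, either way round below 0.08 rad) or (horizontal distance between module_b and bay2 below 0.004 m and z of module_b in the frame of bay2 below -0.0135 m and angle between module_b's own z axis and vertical below 0.06 rad and angle between the x axis of module_b and the x axis of fixture, either way round below 0.08 rad)) and ((horizontal distance between module_c and bay0 below 0.004 m and z of module_c in the frame of bay0 below -0.0135 m and angle between module_c's own z axis and vertical below 0.06 rad and angle between the x axis of module_c and the x axis of fixture, either way round below 0.08 rad) or (horizontal distance between module_c and bay1 below 0.004 m and z of module_c in the frame of bay1 below -0.0135 m and angle between module_c's own z axis and vertical below 0.06 rad and angle between the x axis of module_c and the x axis of fixture, either way round below 0.08 rad) or (horizontal distance between module_c and bay2 below 0.004 m and z of module_c in the frame of bay2 below -0.0135 m and angle between module_c's own z axis and vertical below 0.06 rad and angle between the x axis of module_c and the x axis of fixture, either way round below 0.08 rad)) and x of tested_a in the frame of mat_top between -0.05 and 0.05 m and y of tested_a in the frame of mat_top between -0.05 and 0.05 m and z of each of tested_a, tested_b, tested_c in the frame of mat_top below 0.004 m and angle between each of tested_a, tested_b, tested_c's own z axis and vertical below 0.06 rad and x of tested_b in the frame of mat_top between -0.05 and 0.05 m and y of tested_b in the frame of mat_top between -0.05 and 0.05 m and x of tested_c in the frame of mat_top between -0.05 and 0.05 m and y of tested_c in the frame of mat_top between -0.05 and 0.05 m), for 0.2 s.
4. the retainer bar is slid home over the modules (value of joint retainer below 0.004 m), for 0.2 s.
5. the cam lever is swung to the front, locking the bar (value of joint cam_lever below 0.2 rad), for 0.2 s.
At the end, for the whole second after the job is handed in: Every new module is plugged into a socket (within 4 mm, body within 2.5 mm of the socket top, upright, aligned within 0.08 rad); the tested one stands upright on the mat (within 50 mm of its centre along each side); all at rest; bar home within 4 mm; cam lever below 0.2 rad (all of step 3 and value of joint retainer below 0.004 m and value of joint cam_lever below 0.2 rad and linear speed of each of module_a, module_b, module_c, tested_a, tested_b, tested_c below 0.02 m/s); the robot touches nothing.
It fails at once if the screw tin or the component box is moved more than 3 cm (distance of any of tin, boxes from where it was at the start of the episode above 0.03 m).
Of module_a, module_b, module_c only 2 to 3 are there at a start; the rules pass over those that are not, and their reading is None.
Of tested_a, tested_b, tested_c only 1 to 1 are there at a start; the rules pass over those that are not, and their reading is None.
At some moment in a run one of module_a, module_b, module_c may be knocked a few centimetres aside while the robot is not near it.
It also fails if it takes over 208 s, if anything falls off the work surface, if the arm or the gripper's body presses on something with over 40 N, if the wrist force passes 120 N, or if a joint passes its speed limit or range.

## Robot

A 6-joint arm with a two-finger parallel gripper is mounted at the origin on a cart in front of the work surface, level with it; the furniture and walls round the work are solid. World frame = base frame: x ahead of the robot, y to its left, z up, the work surface at z = 0. Lengths are in m, angles in rad, forces in N, time in s.
With the tool pointing down it reaches from about 0.25 to 0.775 m from the base axis. Payload 4 kg.
Tool frame: the origin (TCP) lies between the finger pads; the fingertips stand 14 mm ahead of it and the grasp point (between the pads) lies 5 mm behind it (nose_length is the distance from the TCP to the fingertips, in m); z points along the fingers, y is the line along which they close (so a half turn about z gives the same grasp; the last joint's range is limited). The gripper opens to 94 mm and grips with 3 to 60 N. Pads are 16 mm wide; open, the fingers measure 119 mm over their backs; the gripper's body (75 mm by 177 mm) begins 78 mm behind the grasp point.
Start: joints at [-1.249, 0.087, 1.371, -0, 1.684, -0.103], TCP at [0.227, -0.501, 0.22] pointing down, gripper open.
Joint ranges: [-3.1, 3.1], [-0.76, 2.03], [0.27, 2.55], [-1.08, 4.22], [0.17, 2.65], [-2.57, 2.57]. Speed limits (rad/s): [2.79, 2.79, 3.14, 3.14, 3.14, 3.14].

## Interface

Orientations are given as [roll, pitch, yaw] about the fixed x, y, z axes, in that order (R = Rz(yaw) Ry(pitch) Rx(roll)).
In Python, from bench import * gives the robot as it stands.
- The arm moves only by the tool move_arm, never from a script. Its argument "steps" is one flat list of numbers, 7 for each row, row after row: the turn, a rotation vector about the world's x, y, z in rad, then the shift along the world's x, y, z in m, then the opening, from 0 (shut) to 1 (fully open). A call has 1 to 12 rows; each row is the pose to reach, as a shift and turn from the pose commanded when the call began; what a row does not reach only later rows make up. A row lasts 1/10 s, in which the tool goes at most 50 mm and 8.59 degrees, less where a joint would pass 70% of its speed; a pose out of reach is approached as far as the arm can. A call with a gripper value outside its range is refused whole. The fingers move at their own pace and stop on an object; the grip force is fixed at half the most. Time passes only in rows, so rows that repeat a pose let the fingers close. It gives the time, the measured TCP pose, the force, the opening and the grip force at its end, in the units of the state.
- get_obs(): the state, without advancing time (a new reading comes with each control period).
- snapshot(name): name is "side" or "top" or "wrist"; returns (picture, depth): 384x512x3 uint8, red, green, blue; 384x512 float32, m along the optical axis (not along the pixel's ray), 0 where there is no reading.
- camera_model(name): a dict with "fx", "fy", "cx", "cy" (pixels), "rvec" (rotation vector, rad) and "tvec" (3), from world to camera coordinates, as OpenCV has them. Camera axes: x right, y down, z forward; pixel columns grow to the right and rows downward; lengths in m; the calibration is good to about 2 mm. A picture is of the moment at which its call begins: read the wrist's pose just before it. camera_model takes no time and is no camera call; for the wrist camera it gives the pose at the moment of the call.
- close_job(): hands the job in; it is judged then, once.
Trained networks look in the newest picture that a camera, given by its name, has taken for a name from the list of things; names that differ only in an ending like _2 or _b are one class to them, and where a whole thing is asked for, a point or a joint stands for the part that bears it (a point fixed in the world has none). Each returns a list of dicts, best first, with "score" (0 to 1); they miss things now and then, are a little off and sometimes report something else, mostly with a low value. They report only what shows in the picture. A call takes as long as a camera call. They do not tell look-alikes from the thing itself.
- silhouettes(camera, target): "pixels" (384x512 bool, what is visible of it) and "uv" ([column, row] in pixels, amid what is visible of it).
- spot_point(camera, target): "uv" ([column, row] in pixels: a listed point, or the origin of a listed thing).
The state is a dict: "time": time; "joint_positions": joint angles; "qvel": joint speeds; "joint_torque": joint torques, N m; "tool_pos": TCP position; "ee_rot": TCP orientation; "wrist_force": force on the tool from outside, world axes, zero at the start; "wrist_torque": the same for the moment, N m; "width": finger opening in m; "finger_force": force on a finger pad.
Only numpy, scipy, OpenCV 4.12 (cv2) and the standard library are available. Lean on these libraries where they do the work, as an engineer would, in place of code of your own. Each camera call takes 0.05 s, during which the arm holds its last target. There are 200 camera calls.

## Working session

There is one attempt and no reset: what is moved stays moved. The work goes in short steps, Python scripts to look and compute and a tool call to move; the robot and the scene stay as the last step left them, time stands still between calls to the robot, and variables do not carry over. Pictures are saved under pics/ and viewed, at most 14 in all, crops included, and the job is handed in when it is done.

Besides the shell and the picture viewer there is one more tool, called as a command line: name --argument value ..., lists and objects as JSON in quotes. move_arm: Moves the arm, as the interface text tells. Its arguments: {"type":"object","properties":{"steps":{"type":"array"}},"required":["steps"]}

```bash
mkdir -p pics; cat > h.py <<'E'
from bench import *
import numpy as np, cv2
def cam(n):
    m=camera_model(n); R=cv2.Rodrigues(np.array(m["rvec"],float))[0]; return m,R,np.array(m["tvec"],float).ravel()
def ray(n,uv,z):
    m,R,t=cam(n); d=R.T@np.array([(uv[0]-m["cx"])/m["fx"],(uv[1]-m["cy"])/m["fy"],1]); o=-R.T@t
    return o+d*(z-o[2])/d[2]
def proj(n,p):
    m,R,t=cam(n); q=R@np.array(p)+t; return np.array([m["fx"]*q[0]/q[2]+m["cx"],m["fy"]*q[1]/q[2]+m["cy"]])
def cloud(n,depth):
    m,R,t=cam(n); v,u=np.mgrid[:384,:512]; c=np.stack([(u-m["cx"])/m["fx"]*depth,(v-m["cy"])/m["fy"]*depth,depth],-1)
    return (c-t)@R
def save(f,p): cv2.imwrite("pics/"+f,cv2.cvtColor(p,cv2.COLOR_RGB2BGR))
E
python3 - <<'E'
from h import *
p,d=snapshot("top"); save("top0.png",cv2.resize(p,(800,600)))
np.save("top0.npy",d);np.save("top0p.npy",p)
P=cloud("top",d)
for n in ["fixture","module_a","tested_a","retainer","cam_lever","tin","boxes"]:
    for s in silhouettes("top",n)[:6]:
        k=s["pixels"]; q=P[k]; print(n,round(s["score"],2),np.round(s["uv"]),k.sum(),np.round(np.median(q,0),3),np.round(np.percentile(q[:,2],95),3))
for n in ["bay0","bay1","bay2","retainer_grip","lever_pivot","lever_tip","mat_top","fixture","module_a","tested_a"]:
    z=dict(bay0=.034,bay1=.034,bay2=.034,retainer_grip=.1,lever_pivot=.095,lever_tip=.149,mat_top=.004).get(n,0)
    for s in spot_point("top",n)[:5]: print(n,round(s["score"],2),np.round(s["uv"],1),np.round(ray("top",s["uv"],z),4))
print(get_obs())
E
```

```text
fixture 0.87 [315. 202.] 3888 [ 0.507 -0.082  0.015] 0.071
module_a 0.81 [197. 219.] 407 [0.432 0.346 0.036] 0.066
module_a 0.78 [230. 224.] 363 [0.413 0.234 0.036] 0.066
module_a 0.78 [108. 229.] 447 [0.38  0.651 0.036] 0.066
module_a 0.74 [237. 189.] 381 [0.545 0.216 0.036] 0.066
module_a 0.71 [150. 221.] 383 [0.413 0.514 0.037] 0.067
tested_a 0.82 [311. 186.] 331 [ 0.566 -0.054  0.055] 0.085
retainer 0.87 [308. 201.] 515 [ 0.516 -0.049  0.065] 0.097
retainer 0.29 [311. 184.] 319 [ 0.566 -0.054  0.055] 0.085
cam_lever 0.65 [357. 205.] 52 [ 0.491 -0.2    0.118] 0.162
tin 0.6 [231. 162.] 222 [0.647 0.225 0.033] 0.04
boxes 0.77 [398. 170.] 226 [ 0.631 -0.383  0.024] 0.03
bay0 0.94 [289.6 183.3] [0.5735 0.0148 0.034 ]
bay0 0.72 [308.4 187.6] [ 0.5593 -0.0543  0.034 ]
bay0 0.65 [332.1 189.2] [ 0.5557 -0.1412  0.034 ]
bay1 0.94 [289.6 183.3] [0.5735 0.0148 0.034 ]
bay1 0.72 [308.4 187.6] [ 0.5593 -0.0543  0.034 ]
bay1 0.65 [332.1 189.2] [ 0.5557 -0.1412  0.034 ]
bay2 0.94 [289.6 183.3] [0.5735 0.0148 0.034 ]
bay2 0.72 [308.4 187.6] [ 0.5593 -0.0543  0.034 ]
bay2 0.65 [332.1 189.2] [ 0.55
[... 711 characters left out ...]
    ]
{'time': 0.9, 'joint_positions': array([-1.24910097e+00,  8.71713708e-02,  1.37065871e+00,  1.95481368e-05,
        1.68364083e+00, -1.03117079e-01]), 'qvel': array([ 0.0008019 , -0.00015488,  0.00167561, -0.00047677, -0.00075422,
       -0.00179613]), 'joint_torque': array([ 2.36070518e-03, -3.40030825e+01, -3.02600420e+01,  7.20007159e-02,
        2.34771590e-02, -5.28501104e-06]), 'tool_pos': array([ 0.22668135, -0.50113395,  0.21954251]), 'ee_rot': array([ 3.14146956e+00, -6.78938542e-06,  4.24814637e-01]), 'wrist_force': array([ 0.56988419, -0.31856076,  0.91168085]), 'wrist_torque': array([ 0.0432881 , -0.02027779,  0.01510358]), 'finger_force': 0.0, 'width': 0.09406967073929633}
```

View pics/top0.png

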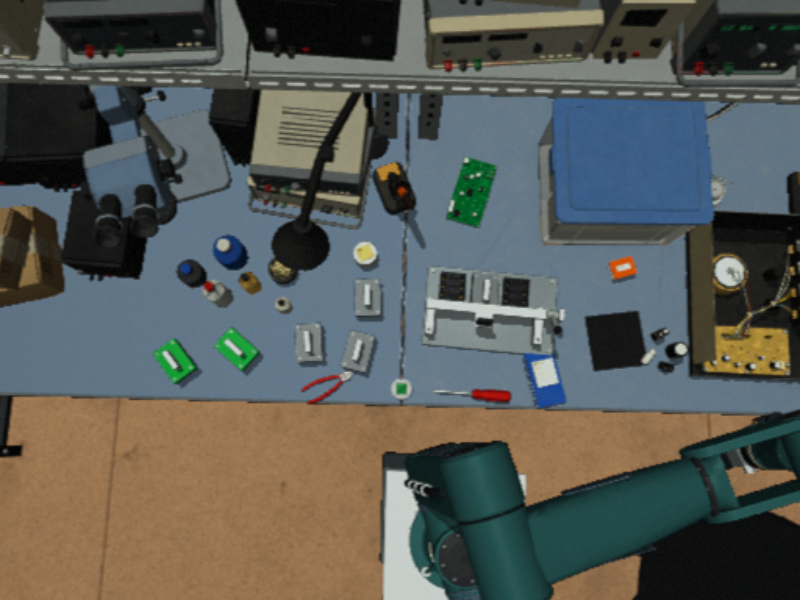

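The top view shows three grey modules, at (367,297), (309,342) and (358,351) in the 800 px view. The green look-alikes are at (175,361) and (237,349). The tested module is in the middle socket, and the mat is at (615,340). I'll move the wrist camera over the fixture.

move_arm --steps '[0,0,-0.52,0.19,0.4,0.16,0.1,0,0,-0.52,0.19,0.4,0.16,0.1,0,0,-0.52,0.19,0.4,0.16,0.1,0,0,-0.52,0.19,0.4,0.16,0.1,0,0,-0.52,0.19,0.4,0.16,0.1,0,0,-0.52,0.19,0.4,0.16,0.1,0,0,-0.52,0.19,0.4,0.16,0.1,0,0,-0.52,0.19,0.4,0.16,0.1,0,0,-0.52,0.19,0.4,0.16,0.1,0,0,-0.52,0.19,0.4,0.16,0.1,0,0,-0.52,0.19,0.4,0.16,0.1,0,0,-0.52,0.19,0.4,0.16,0.1]'

```text
time: 2.1
tool_pos: [0.4166, -0.1012, 0.3794]
ee_rot: [3.141, 0.0, -0.094]
wrist_force: [0.2, -0.0, -0.3]
width: 0.01
finger_force: 0.0
```

```bash
python3 - <<'E'
from h import *
p,d=snapshot("wrist"); save("w1.png",cv2.resize(p,(800,600)));np.save("w1.npy",cloud("wrist",d)); np.save("w1p.npy",p)
m,R,t=cam("wrist");print(m,-R.T@t)
for n in ["bay0","retainer_grip","lever_pivot","lever_tip","mat_top","fixture","tested_a"]:
    z=dict(bay0=.034,bay1=.034,bay2=.034,retainer_grip=.1,lever_pivot=.095,lever_tip=.149,mat_top=.004).get(n,0)
    if n=="tested_a": z=.018
    for s in spot_point("wrist",n)[:4]: print(n,round(s["score"],2),np.round(s["uv"],1),np.round(ray("wrist",s["uv"],z),4))
print(get_obs()["tool_pos"],get_obs()["ee_rot"])
E
```

```text
{'fx': 275.5265647381859, 'fy': 275.5265647381859, 'cx': 251.11762006549992, 'cy': 185.24172817150503, 'rvec': array([-1.99160869,  2.1902969 ,  0.27436884]), 'tvec': array([-0.06227169,  0.34672289,  0.65155143])} [ 0.48902655 -0.10864034  0.54558602]
bay0 0.81 [174.1  74.1] [0.5698 0.0172 0.034 ]
bay0 0.74 [262.8  72.5] [ 0.5577 -0.1363  0.034 ]
retainer_grip 0.67 [216.4 120.8] [ 0.485  -0.0542  0.1   ]
lever_pivot 0.75 [310.4  97.4] [ 0.5061 -0.2041  0.095 ]
lever_pivot 0.19 [216.9 119.8] [ 0.4864 -0.0546  0.095 ]
lever_tip 0.73 [216.4 120.4] [ 0.4861 -0.0603  0.149 ]
lever_tip 0.62 [316.6 126.4] [ 0.4643 -0.1997  0.149 ]
mat_top 0.8 [390.4 113.4] [ 0.4662 -0.3734  0.004 ]
mat_top 0.28 [215.1  76.3] [ 0.5639 -0.0499  0.004 ]
fixture 0.9 [230.5  98.3] [ 0.5231 -0.0733  0.    ]
tested_a 0.64 [215.3  76.6] [ 0.5618 -0.0514  0.018 ]
[ 0.41639532 -0.10179322  0.37921532] [-3.14158959e+00  5.71124139e-04 -9.67480219e-02]
```

View pics/w1.png

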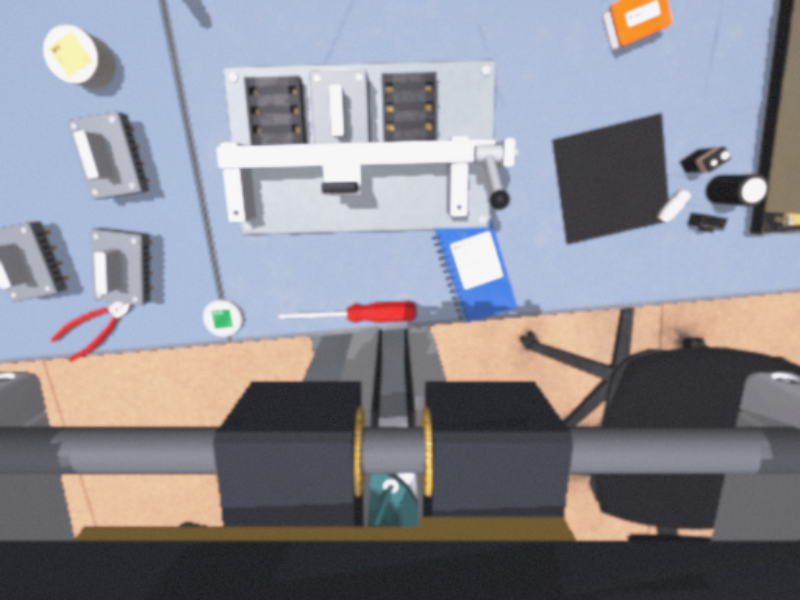

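The wrist view shows the fixture, with the bar at row ~155, the grip at (339,187), the lever ball at (498,198) and the tested module at (338,105). It also shows the mat at (612,180) and three grey modules on the left. Next I'll fit exact poses using depth.

```bash
cat >> h.py <<'E'
def rect(P,lo,hi,c,r,trim=None):
    k=(P[...,2]>lo)&(P[...,2]<hi)&(np.hypot(P[...,0]-c[0],P[...,1]-c[1])<r)
    n,l=cv2.connectedComponents(k.astype(np.uint8)); 
    if n<2: return None
    b=1+np.argmax([ (l==i).sum() for i in range(1,n)]); q=P[l==b]
    (cx,cy),(w,h),a=cv2.minAreaRect((q[:,:2]*1000).astype(np.float32)); a=np.deg2rad(a)
    if w<h: w,h,a=h,w,a+np.pi/2
    a=(a+np.pi/2)%np.pi-np.pi/2   # long axis direction
    return np.round([cx/1000,cy/1000],4),np.round([w,h],1),round(float(a),3),len(q),np.round(q[:,2].mean(),4)
E
python3 - <<'E'
from h import *
P=np.load("w1.npy")
print("plate",rect(P,.006,.022,(.52,-.075),.2))
print("bar",rect(P,.058,.075,(.50,-.07),.2))
print("tfin",rect(P,.076,.095,(.565,-.055),.04))
print("tbody",rect(P,.046,.062,(.565,-.055),.06))
print("grip",rect(P,.09,.11,(.485,-.055),.03))
for c in [(.545,.2125),(.414,.226),(.438,.35)]:
  print("fin",rect(P,.056,.075,c,.06),"body",rect(P,.03,.045,c,.06))
p=np.load("w1p.npy"); k=(p.max(-1)<50)&(np.hypot(P[...,0]-.465,P[...,1]+.38)<.1)&(P[...,2]<.02)
print("mat",rect(np.where(k[...,None],P,9),-.02,.02,(.465,-.38),.11))
s=silhouettes("wrist","cam_lever") 
E
```

```text
plate (array([ 0.4617, -0.0884]), array([315.6, 154. ]), 1.225, 6676, np.float64(0.0132))
bar (array([ 0.5037, -0.071 ]), array([294.6,  54.6]), 1.496, 2593, np.float64(0.0659))
tfin (array([ 0.5613, -0.0595]), array([48.1, 12.3]), -0.068, 272, np.float64(0.0844))
tbody (array([ 0.5688, -0.0603]), array([73.4, 60.2]), -0.065, 1400, np.float64(0.0549))
grip (array([ 0.4871, -0.0547]), array([35.2, 10.8]), 1.476, 173, np.float64(0.1005))
fin (array([0.5452, 0.2121]), array([47.5, 14.5]), 0.104, 323, np.float64(0.0647)) body (array([0.5454, 0.2126]), array([88.2, 61.7]), 0.059, 1411, np.float64(0.0368))
fin (array([0.4181, 0.2307]), array([47.7, 12.9]), -0.212, 270, np.float64(0.0647)) body (array([0.4179, 0.2307]), array([88.5, 61.7]), -0.203, 1170, np.float64(0.0369))
fin (array([0.4351, 0.3419]), array([47.6, 12.9]), -0.07, 185, np.float64(0.0631)) body (array([0.4352, 0.3446]), array([88.3, 61.2]), 0.089, 1097, np.float64(0.0369))
mat (array([ 0.479 , -0.4617]), array([21.1, 10.4]), -0.413, 46, np.float64(0.0144))
```

move_arm --steps '[0,0,0.027,0.014,-0.099,-0.05,0,0,0,0.027,0.014,-0.099,-0.05,0,0,0,0.027,0.014,-0.099,-0.09,0,0,0,0.027,0.014,-0.099,-0.14,0,0,0,0.027,0.014,-0.099,-0.19,0,0,0,0.027,0.014,-0.099,-0.225,0,0,0,0.027,0.014,-0.099,-0.225,0,0,0,0.027,0.034,-0.1,-0.225,0,0,0,0.027,0.056,-0.102,-0.225,0,0,0,0.027,0.078,-0.104,-0.225,0,0,0,0.027,0.1,-0.106,-0.225,0,0,0,0.027,0.12,-0.107,-0.225,0]'

```text
time: 3.75
tool_pos: [0.5341, -0.2085, 0.1567]
ee_rot: [3.141, 0.009, -0.069]
wrist_force: [-36.7, 1.7, 11.0]
width: 0.0005
finger_force: 22.4
```

move_arm --steps '[0,0,0,-0.015,0.0,0.0,0,0,0,0,-0.018,0.0,0.05,0,0,0,0,-0.024,0.05,0.06,0,0,0,0,-0.024,0.1,0.06,0,0,0,0,-0.024,0.152,0.04,0,0,0,0,-0.024,0.152,-0.01,0,0,0,0,-0.024,0.152,-0.065,0,0,0,0,-0.024,0.152,-0.065,0,0,0,0,-0.04,0.153,-0.065,0,0,0,0,-0.058,0.154,-0.065,0,0,0,0,-0.074,0.155,-0.065,0,0,0,0,-0.074,0.155,-0.065,0]'

```text
time: 4.95
tool_pos: [0.4655, -0.0541, 0.094]
ee_rot: [3.141, -0.009, -0.069]
wrist_force: [2.3, 0.5, -0.7]
width: 0.0004
finger_force: 1.2
```

move_arm --steps '[0,0,0,-0.005,0,0,0,0,0,0,-0.005,0,0,0,0,0,0,0.008,0,0,0,0,0,0,0.008,0,0.05,0,0,0,0,-0.03,0,0.1,0.2,0,0,0,-0.04,0.0,0.15,0.4,0,0,0,-0.05,0.03,0.2,0.4,0,0,0,-0.05,0.03,0.25,0.4,0,0,0,-0.05,0.03,0.29,0.4,0,0,0,-0.05,0.03,0.29,0.4]'

```text
time: 5.95
tool_pos: [0.4136, -0.0233, 0.3887]
ee_rot: [3.139, -0.014, -0.068]
wrist_force: [-0.9, -0.2, 0.6]
width: 0.0372
finger_force: 0.0
```

```bash
cat > look.py <<'E'
from h import *
import sys
p,d=snapshot("wrist"); save(sys.argv[1]+".png",cv2.resize(p,(800,600)));P=cloud("wrist",d); np.save(sys.argv[1]+".npy",P)
print("bar",rect(P,.058,.075,(.48,-.07),.2))
print("tfin",rect(P,.076,.095,(.565,-.055),.04))
print("grip",rect(P,.09,.11,(.465,-.055),.04))
print("lever",rect(P,.12,.18,(.52,-.206),.08))
for c in [(.545,.2125),(.414,.226),(.438,.35)]:
  print("fin",rect(P,.056,.075,c,.06),"body",rect(P,.03,.045,c,.06))
o=get_obs(); print(o["tool_pos"],o["ee_rot"],o["time"])
E
python3 look.py w2
```

```text
bar (array([ 0.4678, -0.0683]), array([295.4,  53. ]), 1.503, 2481, np.float64(0.0644))
tfin (array([ 0.5609, -0.0588]), array([47.4, 11.5]), -0.052, 255, np.float64(0.0829))
grip (array([ 0.4509, -0.0521]), array([34.6, 11.5]), 1.504, 167, np.float64(0.099))
lever (array([ 0.54  , -0.2084]), array([37.7, 16.5]), 0.13, 296, np.float64(0.1437))
fin (array([0.5447, 0.2133]), array([47.5, 12.7]), 0.053, 272, np.float64(0.0637)) body (array([0.5447, 0.2133]), array([87.9, 60.4]), 0.063, 1393, np.float64(0.0353))
fin (array([0.4176, 0.2308]), array([47.2, 12.8]), -0.221, 234, np.float64(0.0639)) body (array([0.4172, 0.2315]), array([88.6, 60.3]), -0.215, 1175, np.float64(0.0356))
fin (array([0.4347, 0.3455]), array([47.5, 13. ]), 0.096, 265, np.float64(0.0635)) body (array([0.4344, 0.3454]), array([87.8, 60.9]), 0.104, 1142, np.float64(0.0357))
[ 0.41364502 -0.02340715  0.38682661] [ 3.13979987 -0.01118817 -0.06840151] 6.0
```

View pics/w2.png

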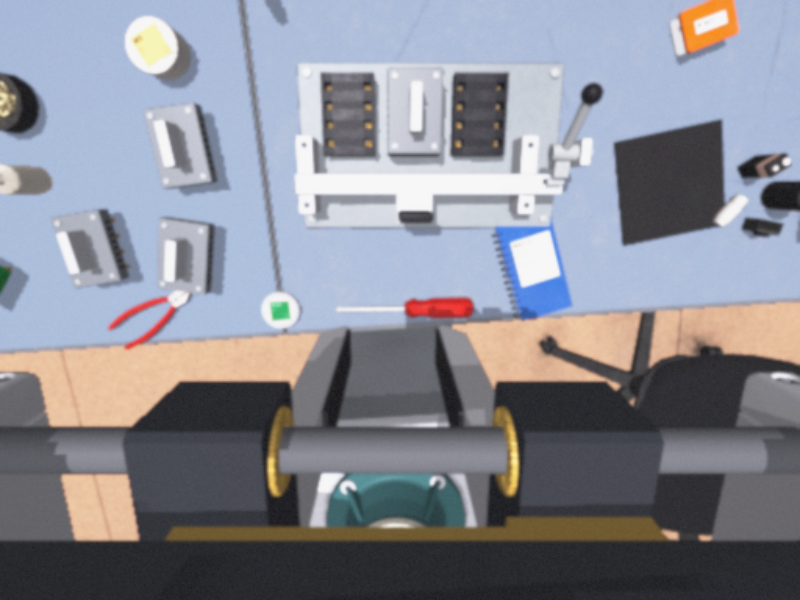

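The bar is fully drawn (36 mm) and the lever is at its back stop. I'll take a closer look to get a precise position for the sockets.

move_arm --steps '[0,0,0,0.04,-0.035,-0.13,0.4,0,0,0,0.04,-0.035,-0.13,0.4,0,0,0,0.04,-0.035,-0.13,0.4,0,0,0,0.04,-0.035,-0.13,0.4,0,0,0,0.04,-0.035,-0.13,0.4,0,0,0,0.04,-0.035,-0.13,0.4]'

```text
time: 6.6
tool_pos: [0.4533, -0.0581, 0.2523]
ee_rot: [3.141, -0.004, -0.068]
wrist_force: [0.5, -0.6, 0.1]
width: 0.0377
finger_force: 0.0
```

```bash
python3 look.py w3|grep -v body; python3 - <<'E'
from h import *
P=np.load("w3.npy")
print("tbody",rect(P,.046,.062,(.562,-.06),.06))
for n,c in [("s0",(.5665,.0153)),("s2",(.5561,-.1343))]:print(n,rect(P,.026,.042,c,.058))
s=[x for x in spot_point("wrist","bay0")[:3]]
for x in s: print(x["score"],ray("wrist",x["uv"],.034))
E
```

```text
bar (array([ 0.4798, -0.0691]), array([293.3,  83. ]), -1.507, 4774, np.float64(0.0661))
tfin (array([ 0.5623, -0.0587]), array([46.7, 11.7]), -0.069, 480, np.float64(0.0857))
grip (array([ 0.4523, -0.0518]), array([34.8, 11.4]), 1.505, 323, np.float64(0.1008))
lever (array([ 0.5403, -0.2046]), array([40.4, 16.2]), -0.21, 668, np.float64(0.1461))
[ 0.4534904  -0.05806418  0.25261999] [ 3.14072952 -0.0047537  -0.06783693] 6.65
tbody (array([ 0.5623, -0.0587]), array([86.7, 60. ]), -0.067, 3030, np.float64(0.056))
s0 (array([0.5676, 0.016 ]), array([88. , 60.4]), -0.067, 3040, np.float64(0.0349))
s2 (array([ 0.5577, -0.1336]), array([88.2, 60.4]), -0.066, 3029, np.float64(0.035))
0.98 [0.5719017  0.02019006 0.034     ]
0.69 [ 0.56187825 -0.13364814  0.034     ]
0.32 [0.55056975 0.19461852 0.034     ]
```

View pics/w3.png

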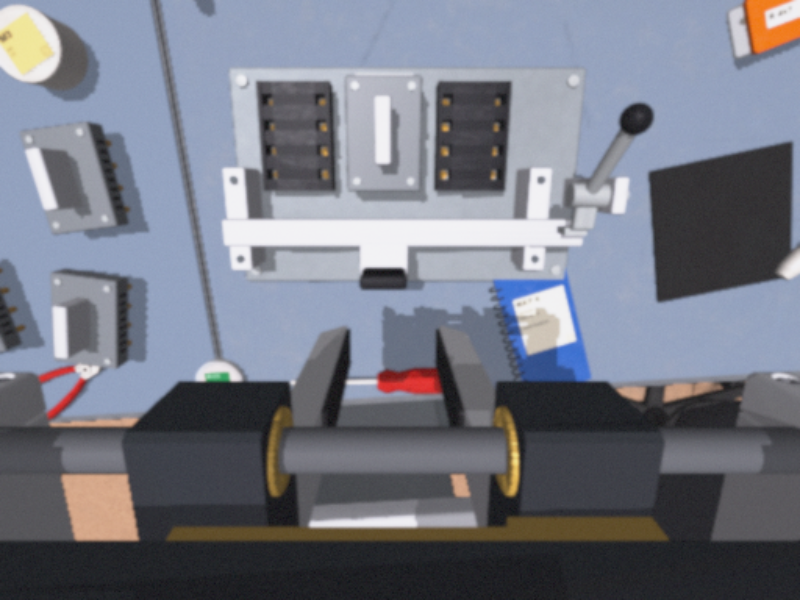

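The sockets fit cleanly: bay0 (.5676,.0160), bay1 (.5623,-.0587) and bay2 (.5577,-.1336), with yaw -0.0665. The picture shows the tested module at (383,132) and empty sockets at (297,135) and (473,135). I'll grasp the tested module.

move_arm --steps '[0,0,0.001,0.109,-0.001,-0.08,0.4,0,0,0.001,0.109,-0.001,-0.08,0.4,0,0,0.001,0.109,-0.001,-0.08,0.4,0,0,0.001,0.109,-0.001,-0.13,0.4,0,0,0.001,0.109,-0.001,-0.177,0.4,0,0,0.001,0.109,-0.001,-0.177,0.4,0,0,0.001,0.109,-0.001,-0.177,0.4,0,0,0.001,0.109,-0.001,-0.177,0.4]'

```text
time: 7.5
tool_pos: [0.5626, -0.0591, 0.0743]
ee_rot: [3.141, -0.003, -0.067]
wrist_force: [-0.2, 0.6, -0.2]
width: 0.0377
finger_force: 0.0
```

```bash
python3 - <<'E'
from h import *
P=np.load("pics/w2.npy") if 0 else np.load("w2.npy")
q=[P[int(v*.64),int(u*.64)] for u,v in [(620,150),(715,128),(720,222),(630,238)]];print(np.round(q,3),np.mean(q,0))
o=get_obs();print(o["tool_pos"],o["ee_rot"],o["wrist_force"])
E
```

```text
[[ 0.507 -0.308  0.004]
 [ 0.527 -0.421  0.004]
 [ 0.412 -0.433  0.013]
 [ 0.399 -0.328  0.004]] [ 0.4613945  -0.37228582  0.00635053]
[ 0.56264159 -0.05910924  0.07433422] [ 3.14113326e+00 -2.67715555e-03 -6.68623136e-02] [-0.21005319  0.63237283 -0.16715307]
```

move_arm --steps '[0,0,0,0,0,0,0,0,0,0,0,0,0,0,0,0,0,0,0,0,0,0,0,0,0,0,0,0]'

```text
time: 7.9
tool_pos: [0.5618, -0.0588, 0.0728]
ee_rot: [-3.141, -0.0, -0.067]
wrist_force: [-0.6, 0.0, 1.4]
width: 0.0116
finger_force: 30.0
```

move_arm --steps '[0,0,0,0,0,0.02,0,0,0,0,0,0,0.05,0,0,0,0,0,0,0.1,0,0,0,0,0,0,0.15,0,0,0,0,-0.02,-0.03,0.175,0,0,0,0,-0.035,-0.075,0.175,0,0,0,0,-0.049,-0.12,0.175,0,0,0,0,-0.063,-0.165,0.175,0,0,0,0,-0.077,-0.21,0.175,0,0,0,0,-0.088,-0.255,0.175,0,0,0,0,-0.099,-0.3,0.16,0,0,0,0,-0.099,-0.313,0.12,0]'

```text
time: 9.1
tool_pos: [0.462, -0.3784, 0.1954]
ee_rot: [3.134, -0.005, -0.073]
wrist_force: [0.6, 0.2, -2.6]
width: 0.0118
finger_force: 30.0
```

move_arm --steps '[0,0,0,0,0,-0.04,0,0,0,0,0,0,-0.08,0,0,0,0,0,0,-0.105,0,0,0,0,0,0,-0.12,0,0,0,0,0,0,-0.13,0,0,0,0,0,0,-0.132,0,0,0,0,0,0,-0.132,0]'

```text
time: 9.8
tool_pos: [0.4633, -0.3726, 0.0616]
ee_rot: [3.14, -0.001, -0.067]
wrist_force: [-1.0, 0.5, -3.1]
width: 0.0114
finger_force: 30.0
```

move_arm --steps '[0,0,0,0,0,-0.002,0,0,0,0,0,0,-0.003,0,0,0,0,0,0,-0.003,0,0,0,0,0,0,-0.003,0.4,0,0,0,0,0,-0.003,0.4,0,0,0,0,0,-0.003,0.4,0,0,0,0,0,0.04,0.4,0,0,0,0,0,0.09,0.4,0,0,0,0,0,0.14,0.4,0,0,0,-0.02,0.05,0.19,0.4,0,0,0,-0.03,0.09,0.21,0.4,0,0,0,-0.05,0.14,0.21,0.4]'

```text
time: 11.0
tool_pos: [0.4206, -0.251, 0.272]
ee_rot: [3.138, -0.007, -0.068]
wrist_force: [0.3, 0.2, 0.8]
width: 0.0374
finger_force: 0.0
```

```bash
python3 - <<'E'
from h import *
p,d=snapshot("wrist");P=cloud("wrist",d)
print("t fin",rect(P,.06,.08,(.463,-.373),.07),"body",rect(P,.032,.048,(.463,-.373),.07))
E
```

```text
t fin (array([ 0.4623, -0.3652]), array([46.8, 12.7]), -0.05, 406, np.float64(0.0698)) body (array([ 0.4614, -0.3649]), array([87.5, 60.5]), -0.06, 2207, np.float64(0.0411))
```

move_arm --steps '[0,0,0,-0.03,0.48,0,0.4,0,0,0,-0.03,0.48,0,0.4,0,0,0,-0.03,0.48,0,0.4,0,0,0,-0.03,0.48,0,0.4,0,0,0,-0.05,0.48,0,0.4,0,0,0,-0.07,0.48,0,0.4,0,0,0,-0.07,0.48,0,0.4,0,0,0,-0.07,0.48,0,0.4,0,0,0,-0.07,0.48,0,0.4,0,0,0,-0.07,0.48,0,0.4,0,0,0,-0.07,0.48,0,0.4,0,0,0,-0.07,0.48,0,0.4]'

```text
time: 12.25
tool_pos: [0.3495, 0.2294, 0.2676]
ee_rot: [3.141, -0.0, -0.065]
wrist_force: [0.1, -0.6, 0.3]
width: 0.038
finger_force: 0.0
```

```bash
python3 look.py w4; python3 - <<'E'
from h import *
P=np.load("w4.npy")
print(rect(P,.026,.042,(.5676,.016),.058))
E
```

```text
bar (array([ 0.475 , -0.0118]), array([183.3,  56.4]), 1.446, 3626, np.float64(0.0663))
tfin None
grip (array([ 0.4515, -0.0511]), array([37.5, 12.3]), 1.502, 458, np.float64(0.0996))
lever None
fin (array([0.5384, 0.2127]), array([33., 12.]), 0.062, 329, np.float64(0.0666)) body (array([0.535 , 0.2124]), array([66.2, 60.6]), 0.049, 2143, np.float64(0.0373))
fin (array([0.4188, 0.2312]), array([47.6, 12. ]), -0.222, 348, np.float64(0.0672)) body (array([0.4187, 0.2311]), array([88. , 60.2]), -0.22, 2381, np.float64(0.0374))
fin (array([0.4359, 0.3456]), array([47.8, 12.7]), 0.097, 433, np.float64(0.066)) body (array([0.436 , 0.3455]), array([88.2, 61. ]), 0.095, 2322, np.float64(0.0373))
[0.34983803 0.22861203 0.26766818] [ 3.14072222e+00 -1.32807031e-04 -6.70820241e-02] 12.3
(array([0.5388, 0.0171]), array([61., 32.]), 1.495, 1236, np.float64(0.0342))
```

View pics/w4.png

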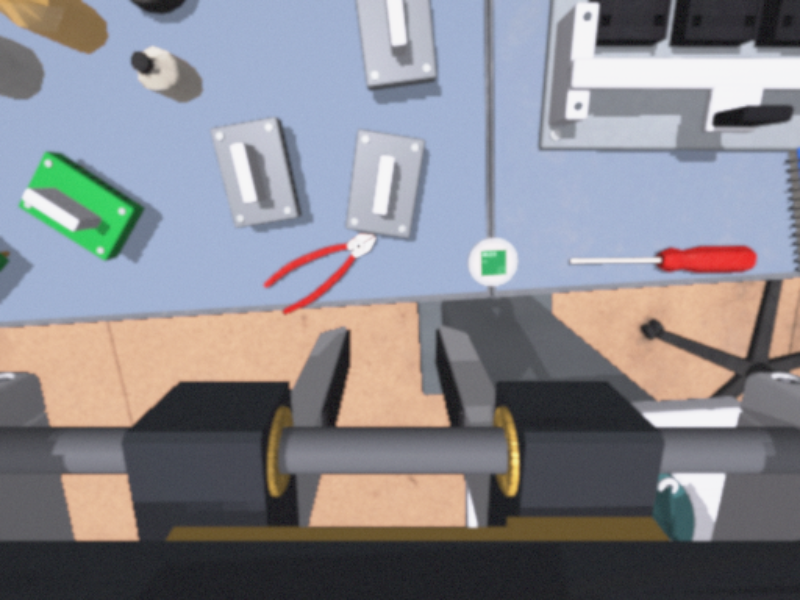

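The candidates are grey modules at (396,42), (255,172) and (385,184), and a green one at (80,205). The three grey ones match the description. The green one is the look-alike and stays. First I'll grasp the module at (385,184).

move_arm --steps '[0,0,-0.154,0.069,0.0025,-0.05,0.4,0,0,-0.154,0.069,0.0025,-0.1,0.4,0,0,-0.154,0.069,0.0025,-0.15,0.4,0,0,-0.154,0.069,0.0025,-0.19,0.4,0,0,-0.154,0.069,0.0025,-0.206,0.4,0,0,-0.154,0.069,0.0025,-0.206,0.4,0,0,-0.154,0.069,0.0025,-0.206,0,0,0,-0.154,0.069,0.0025,-0.206,0,0,0,-0.154,0.069,0.0025,-0.206,0,0,0,-0.154,0.069,0.0025,-0.206,0]'

```text
time: 13.3
tool_pos: [0.4202, 0.232, 0.064]
ee_rot: [-3.139, -0.004, -0.221]
wrist_force: [-0.3, -0.0, 4.2]
width: 0.0119
finger_force: 30.0
```

move_arm --steps '[0,0,0,0,0,0.03,0,0,0,0,0,0,0.08,0,0,0,0,0,0,0.13,0,0,0,0.05,0.018,-0.046,0.135,0,0,0,0.1,0.034,-0.092,0.135,0,0,0,0.154,0.051,-0.138,0.135,0,0,0,0.154,0.068,-0.184,0.135,0,0,0,0.154,0.085,-0.23,0.135,0,0,0,0.154,0.102,-0.276,0.135,0,0,0,0.154,0.119,-0.322,0.135,0,0,0,0.154,0.139,-0.366,0.12,0,0,0,0.154,0.139,-0.366,0.1,0]'

```text
time: 14.5
tool_pos: [0.5598, -0.1403, 0.162]
ee_rot: [3.138, -0.004, -0.073]
wrist_force: [-0.8, 1.1, -3.0]
width: 0.0117
finger_force: 30.0
```

move_arm --steps '[0,0,0,0,0,0,0,0,0,0,0,0,0,0,0,0,0,0,0,0,0]'

```text
time: 14.8
tool_pos: [0.5581, -0.1335, 0.1633]
ee_rot: [3.141, -0.002, -0.066]
wrist_force: [-0.1, 0.0, -3.0]
width: 0.0119
finger_force: 30.0
```

```bash
python3 - <<'E'
from h import *
o=get_obs();print(o)
p,d=snapshot("wrist");P=cloud("wrist",d);save("w5.png",p)
z=o["tool_pos"][2]
print("held fin",rect(P,z-.005,z+.012,o["tool_pos"][:2],.06),"body",rect(P,z-.036,z-.018,o["tool_pos"][:2],.06))
print("s0",rect(P,.026,.042,(.5676,.016),.058)); 
E
```

```text
{'time': 14.8, 'joint_positions': array([-3.33648939e-01,  1.55821135e-01,  1.40611145e+00,  4.84000018e-05,
        1.57749400e+00,  1.30280365e+00]), 'qvel': array([ 0.00629123, -0.01017571, -0.0087041 , -0.00235231, -0.0033019 ,
        0.00060956]), 'joint_torque': array([-3.63133047e-01, -3.69737256e+01, -3.05079782e+01,  7.25454811e-03,
       -4.89840691e-02,  8.73990703e-04]), 'tool_pos': array([ 0.5581313 , -0.13353153,  0.1632599 ]), 'ee_rot': array([ 3.14106575e+00, -2.10157013e-03, -6.56553336e-02]), 'wrist_force': array([-9.83176993e-02,  1.61484662e-03, -3.00088141e+00]), 'wrist_torque': array([0.02501471, 0.02968219, 0.0581404 ]), 'finger_force': 29.990535378456116, 'width': 0.011867143557196008}
held fin (array([ 0.5583, -0.1376]), array([47.2, 33.8]), 0.275, 1704, np.float64(0.1667)) body (array([ 0.5683, -0.1348]), array([65.3, 60.3]), -0.063, 4464, np.float64(0.1365))
s0 (array([0.5675, 0.016 ]), array([88.4, 61.4]), -0.063, 4353, np.float64(0.0344))
```

View pics/w5.png

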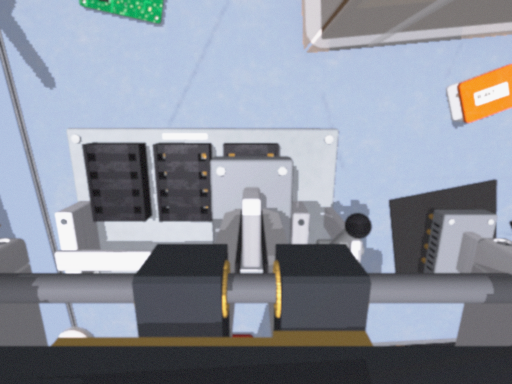

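The held module shows at (250,200) and bay2 lies beneath it. The measured error is under 1 mm, so I'll insert with small steps.

move_arm --steps '[0,0,0,0.0007,0.0,-0.04,0,0,0,0,0.0007,0.0,-0.06,0,0,0,0,0.0007,0.0,-0.062,0,0,0,0,0.0007,0.0,-0.066,0,0,0,0,0.0007,0.0,-0.07,0,0,0,0,0.0007,0.0,-0.074,0,0,0,0,0.0007,0.0,-0.076,0,0,0,0,0.0007,0.0,-0.076,0]'

```text
time: 15.65
tool_pos: [0.5586, -0.1343, 0.0859]
ee_rot: [-3.141, -0.0, -0.067]
wrist_force: [0.9, 0.5, -2.6]
width: 0.0121
finger_force: 30.0
```

move_arm --steps '[0,0,0,0,0,-0.003,0,0,0,0,0,0,-0.006,0,0,0,0,0,0,-0.007,0,0,0,0,0,0,-0.007,0]'

```text
time: 16.05
tool_pos: [0.5589, -0.1344, 0.0823]
ee_rot: [3.141, -0.002, -0.067]
wrist_force: [-5.1, 3.5, 11.4]
width: 0.012
finger_force: 30.0
```

move_arm --steps '[0,0,0,0,0,-0.003,0,0,0,0,0,0,-0.003,0]'

```text
time: 16.25
tool_pos: [0.5589, -0.1344, 0.0823]
ee_rot: [3.141, -0.003, -0.067]
wrist_force: [-10.0, 4.0, 22.0]
width: 0.0119
finger_force: 30.0
```

move_arm --steps '[0,0,0,0,0,0.003,0.4,0,0,0,0,0,0.003,0.4,0,0,0,0,0,0.003,0.4,0,0,0,0,0,0.04,0.4,0,0,0,0,0,0.09,0.4,0,0,0,0,0,0.14,0.4,0,0,0,-0.155,0.254,0.22,0.4,0,0,0,-0.155,0.254,0.22,0.4,0,0,0,-0.155,0.254,0.22,0.4,0,0,0,-0.155,0.254,0.22,0.4,0,0,0,-0.155,0.254,0.22,0.4,0,0,0,-0.155,0.254,0.22,0.4]'

```text
time: 17.45
tool_pos: [0.4063, 0.114, 0.2934]
ee_rot: [3.141, 0.001, -0.068]
wrist_force: [1.1, -0.5, 0.7]
width: 0.0371
finger_force: 0.0
```

move_arm --steps '[0,0,0,0,0,0,0.4,0,0,0,0,0,0,0.4,0,0,0,0,0,0,0.4]'

```text
time: 17.75
tool_pos: [0.4079, 0.112, 0.2925]
ee_rot: [3.14, 0.002, -0.068]
wrist_force: [-0.7, 0.2, 0.3]
width: 0.0375
finger_force: 0.0
```

```bash
cat > look2.py <<'E'
from h import *
import sys
p,d=snapshot("wrist"); save(sys.argv[1]+".png",p);P=cloud("wrist",d); np.save(sys.argv[1]+".npy",P)
for n,c in [("b0",(.5676,.016)),("b1",(.5626,-.0588)),("b2",(.5576,-.1336))]:
  print(n,"sock",rect(P,.026,.042,c,.058),"body",rect(P,.046,.064,c,.058),"fin",rect(P,.076,.095,c,.04))
for s in silhouettes("wrist","module_a"):
  c=np.median(P[s["pixels"]],0); col=np.median(p[s["pixels"]],0)
  print("mod",round(s["score"],2),np.round(s["uv"]),col,np.round(c,3)); print("   ",rect(P,.03,.045,c,.06),rect(P,.056,.075,c,.06))
o=get_obs(); print(o["tool_pos"],o["ee_rot"],o["time"])
E
python3 look2.py w6
```

```text
b0 sock (array([0.5673, 0.0157]), array([88.7, 60.3]), -0.067, 2781, np.float64(0.0342)) body (array([0.5363, 0.0623]), array([16.5, 12.8]), -0.082, 85, np.float64(0.0572)) fin None
b1 sock (array([ 0.5619, -0.0589]), array([88. , 61.2]), -0.069, 2899, np.float64(0.034)) body (array([ 0.5593, -0.1103]), array([69.5, 11.9]), -0.074, 517, np.float64(0.0535)) fin None
b2 sock (array([ 0.5454, -0.1125]), array([105.7,  50.2]), 0.5, 501, np.float64(0.0341)) body (array([ 0.5566, -0.1348]), array([88.1, 61.7]), -0.069, 2642, np.float64(0.055)) fin (array([ 0.5568, -0.1349]), array([48.5, 13.6]), -0.059, 574, np.float64(0.0836))
mod 0.97 [ 16. 179.] [ 46. 143.  82.] [0.409 0.488 0.037]
    (array([0.4059, 0.4988]), array([60.9, 55.4]), -0.691, 974, np.float64(0.0367)) None
mod 0.94 [424.  44.] [147. 150. 160.] [ 0.556 -0.128  0.055]
    (array([ 0.5601, -0.079 ]), array([86.3, 20.8]), -0.07, 611, np.float64(0.0344)) (array([ 0.5581, -0.1322]), array([58.1, 20.5]), 0.064, 389, np.float64(0.065))
mod 0.86 [176.  70.] [175. 177. 188.] [0.546 0.209 0.037]
    (array([0.5459, 0.2134]), array([88.6, 60.6]), 0.068, 2293, np.float64(0.037)) (array([0.5457, 0.2136]), array([48. , 12.7]), 0.066, 409, np.float64(0.0659))
[0.40797259 0.11166118 0.29233704] [ 3.14063350e+00  2.30270844e-03 -6.96994931e-02] 17.85
```

move_arm --steps '[0,0,0.135,0.138,0.102,0,0.4,0,0,0.135,0.138,0.102,0,0.4,0,0,0.135,0.138,0.102,-0.03,0.4,0,0,0.135,0.138,0.102,-0.08,0.4,0,0,0.135,0.138,0.102,-0.13,0.4,0,0,0.135,0.138,0.102,-0.18,0.4,0,0,0.135,0.138,0.102,-0.22,0.4,0,0,0.135,0.138,0.102,-0.23,0.4,0,0,0.135,0.138,0.102,-0.23,0.4,0,0,0.135,0.138,0.102,-0.23,0.4]'

```text
time: 18.85
tool_pos: [0.5474, 0.2146, 0.0658]
ee_rot: [-3.141, -0.003, 0.067]
wrist_force: [0.6, -0.4, 0.3]
width: 0.0379
finger_force: 0.0
```

move_arm --steps '[0,0,0,0,0,0,0,0,0,0,0,0,0,0,0,0,0,0,0,0,0,0,0,0,0,0,0,0]'

```text
time: 19.25
tool_pos: [0.5462, 0.2152, 0.065]
ee_rot: [-3.141, -0.003, 0.068]
wrist_force: [-0.0, 0.4, 3.0]
width: 0.0118
finger_force: 30.0
```

move_arm --steps '[0,0,0,0,0,0.03,0,0,0,0,0,0,0.08,0,0,0,0,0,0,0.11,0,0,0,-0.04,0.003,-0.046,0.11,0,0,0,-0.09,0.006,-0.092,0.11,0,0,0,-0.134,0.009,-0.138,0.11,0,0,0,-0.134,0.012,-0.184,0.11,0,0,0,-0.134,0.016,-0.23,0.1,0,0,0,-0.134,0.016,-0.274,0.095,0,0,0,-0.134,0.016,-0.274,0.095,0,0,0,-0.134,0.016,-0.274,0.095,0,0,0,-0.134,0.016,-0.274,0.095,0]'

```text
time: 20.45
tool_pos: [0.5614, -0.0581, 0.1585]
ee_rot: [-3.141, 0.0, -0.065]
wrist_force: [-0.3, 1.1, -2.3]
width: 0.0115
finger_force: 30.0
```

```bash
cat > held.py <<'E'
from h import *
o=get_obs();p,d=snapshot("wrist");P=cloud("wrist",d);T=o["tool_pos"];print(T,o["ee_rot"],o["wrist_force"])
c,wh,a,n,z=rect(P,T[2]-.036,T[2]-.018,T[:2],.06); print(c,wh,a,z)
u=np.array([np.cos(-.0665),np.sin(-.0665)]);print("held centre",c+u*(wh[0]/2000-.044),"TCP-origin z",T[2]-z+.036)
for n,c in [("b0",(.5676,.016)),("b1",(.5626,-.0588)),("b2",(.5576,-.1336))]:
  print(n,"sock",rect(P,.026,.042,c,.058),"body",rect(P,.046,.064,c,.058))
E
python3 held.py
```

```text
[ 0.56143108 -0.05810807  0.15852793] [-3.14088842e+00  2.65292388e-04 -6.53133835e-02] [-0.26137041  1.12707984 -2.26813387]
[ 0.5718 -0.059 ] [67.7 60.1] -0.063 0.1308
held centre [ 0.56167243 -0.05832552] TCP-origin z 0.06372793462916354
b0 sock (array([0.5673, 0.0165]), array([88.4, 60.8]), -0.069, 4228, np.float64(0.0345)) body (array([0.5386, 0.0593]), array([23. , 11.7]), 0.534, 247, np.float64(0.0549))
b1 sock (array([ 0.6008, -0.061 ]), array([59.9, 11.6]), 1.499, 647, np.float64(0.0344)) body (array([ 0.5593, -0.1103]), array([70.6, 12.5]), -0.059, 656, np.float64(0.0549))
b2 sock (array([ 0.5727, -0.1138]), array([105.2,  48.7]), -0.656, 270, np.float64(0.0354)) body (array([ 0.5576, -0.1342]), array([87.7, 60.6]), -0.066, 4058, np.float64(0.0557))
```

move_arm --steps '[0,0,-0.001,0.0007,-0.0006,-0.04,0,0,0,-0.001,0.0007,-0.0006,-0.058,0,0,0,-0.001,0.0007,-0.0006,-0.06,0,0,0,-0.001,0.0007,-0.0006,-0.064,0,0,0,-0.001,0.0007,-0.0006,-0.068,0,0,0,-0.001,0.0007,-0.0006,-0.072,0,0,0,-0.001,0.0007,-0.0006,-0.076,0,0,0,-0.001,0.0007,-0.0006,-0.079,0,0,0,-0.001,0.0007,-0.0006,-0.08,0,0,0,-0.001,0.0007,-0.0006,-0.08,0]'

```text
time: 21.5
tool_pos: [0.5629, -0.0595, 0.0832]
ee_rot: [-3.141, -0.003, -0.067]
wrist_force: [-6.8, 2.7, 13.6]
width: 0.0116
finger_force: 30.0
```

move_arm --steps '[0,0,0,0,0,-0.002,0,0,0,0,0,0,0.002,0.4,0,0,0,0,0,0.002,0.4,0,0,0,0,0,0.002,0.4,0,0,0,0,0,0.05,0.4,0,0,0,0,0,0.1,0.4,0,0,0,-0.04,0.03,0.15,0.4,0,0,0,-0.22,0.34,0.19,0.4,0,0,0,-0.22,0.34,0.19,0.4,0,0,0,-0.22,0.34,0.19,0.4,0,0,0,-0.22,0.34,0.19,0.4,0,0,0,-0.22,0.34,0.19,0.4]'

```text
time: 22.7
tool_pos: [0.4052, 0.1747, 0.25]
ee_rot: [3.141, 0.0, -0.068]
wrist_force: [1.7, 0.2, 0.2]
width: 0.0376
finger_force: 0.0
```

move_arm --steps '[0,0,0,-0.07,0.15,0.05,0.4,0,0,0,-0.07,0.15,0.05,0.4,0,0,0,-0.07,0.15,0.05,0.4,0,0,0,-0.07,0.15,0.05,0.4,0,0,0,-0.07,0.15,0.05,0.4]'

```text
time: 23.2
tool_pos: [0.3354, 0.3259, 0.3007]
ee_rot: [-3.141, -0.0, -0.062]
wrist_force: [0.2, 0.1, -0.0]
width: 0.0377
finger_force: 0.0
```

```bash
python3 look2.py w7
```

```text
b0 sock (array([0.5336, 0.0133]), array([55.6, 22.5]), 1.497, 753, np.float64(0.0337)) body (array([0.5323, 0.0605]), array([13.4, 12.1]), -0.091, 59, np.float64(0.0574)) fin None
b1 sock (array([ 0.5233, -0.0388]), array([39.6, 20.4]), 0.87, 257, np.float64(0.0334)) body (array([ 0.5271, -0.0313]), array([19.4,  8.9]), 0.407, 120, np.float64(0.0516)) fin None
b2 sock None body None fin None
mod 0.81 [ 40. 143.] [ 58. 198.  99.] [0.388 0.642 0.036]
    (array([0.3854, 0.651 ]), array([88.7, 61.7]), 0.688, 1717, np.float64(0.0359)) (array([0.3854, 0.6507]), array([48. , 13.5]), 0.673, 409, np.float64(0.0638))
mod 0.73 [229.  96.] [194. 197. 209.] [0.437 0.343 0.037]
    (array([0.4359, 0.3442]), array([87.9, 60.2]), 0.102, 2134, np.float64(0.0364)) (array([0.4358, 0.3444]), array([47.5, 12. ]), 0.098, 320, np.float64(0.0661))
mod 0.51 [504.   6.] [72. 73. 78.] [ 0.528 -0.031  0.047]
    (array([0.5331, 0.0072]), array([43.4, 22.5]), 1.497, 552, np.float64(0.0342)) (array([ 0.4897, -0.0083]), array([63.6, 27.7]), 1.292, 670, np.float64(0.0661))
mod 0.47 [456.  43.] [140. 143. 152.] [0.485 0.017 0.02 ]
    (array([0.5335, 0.0132]), array([55.5, 22.1]), 1.49, 624, np.float64(0.0341)) (array([0.493 , 0.0195]), array([114. ,  70.1]), 1.499, 1973, np.float64(0.0644))
[0.33646682 0.32330829 0.29947924] [ 3.14003502e+00  5.39630712e-04 -6.63719518e-02] 23.3
```

View pics/w7.png

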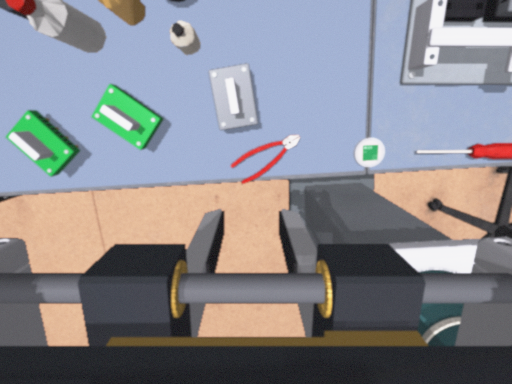

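The remaining grey module is at (232,97), clear of the green pair at (127,116) and (40,143). Grasping it.

move_arm --steps '[0,0,0.164,0.099,0.021,-0.04,0.4,0,0,0.164,0.099,0.021,-0.09,0.4,0,0,0.164,0.099,0.021,-0.14,0.4,0,0,0.164,0.099,0.021,-0.19,0.4,0,0,0.164,0.099,0.021,-0.225,0.4,0,0,0.164,0.099,0.021,-0.236,0.4,0,0,0.164,0.099,0.021,-0.236,0.4,0,0,0.164,0.099,0.021,-0.236,0.4,0,0,0.164,0.099,0.021,-0.236,0.4]'

```text
time: 24.2
tool_pos: [0.4374, 0.3447, 0.067]
ee_rot: [-3.14, -0.004, 0.096]
wrist_force: [-0.3, 0.4, -0.1]
width: 0.0377
finger_force: 0.0
```

Lowering 4 mm, closing, and lifting.

move_arm --steps '[0,0,0,-0.001,0,-0.004,0.4,0,0,0,-0.001,0,-0.004,0,0,0,0,-0.001,0,-0.004,0,0,0,0,-0.001,0,-0.004,0,0,0,0,-0.001,0,-0.004,0,0,0,0,-0.001,0,0.04,0,0,0,0,-0.001,0,0.09,0,0,0,0,-0.001,0,0.11,0]'

```text
time: 25.0
tool_pos: [0.4359, 0.3454, 0.1791]
ee_rot: [-3.139, -0.006, 0.097]
wrist_force: [0.6, -0.1, -2.4]
width: 0.0115
finger_force: 30.0
```

move_arm --steps '[0,0,-0.05,0.019,-0.046,0,0,0,0,-0.1,0.037,-0.092,0,0,0,0,-0.163,0.055,-0.138,0,0,0,0,-0.163,0.073,-0.184,0,0,0,0,-0.163,0.091,-0.23,0,0,0,0,-0.163,0.11,-0.276,-0.01,0,0,0,-0.163,0.131,-0.32,-0.015,0,0,0,-0.163,0.131,-0.329,-0.018,0,0,0,-0.163,0.131,-0.329,-0.018,0,0,0,-0.163,0.131,-0.329,-0.018,0,0,0,-0.163,0.131,-0.329,-0.018,0]'

```text
time: 26.1
tool_pos: [0.565, 0.0171, 0.1564]
ee_rot: [-3.141, 0.0, -0.064]
wrist_force: [0.3, 0.4, -1.8]
width: 0.0116
finger_force: 30.0
```

```bash
python3 held.py
```

```text
[0.56501909 0.01711024 0.15644943] [-3.14111997e+00  1.27493933e-04 -6.40247604e-02] [ 0.33407293  0.36423997 -1.84327782]
[0.5774 0.0159] [67.  60.1] -0.064 0.1331
held centre [0.56692321 0.01659774] TCP-origin z 0.05934942993413699
b0 sock (array([0.606 , 0.0136]), array([59.8, 11.5]), 1.507, 649, np.float64(0.0344)) body (array([ 0.5638, -0.0355]), array([69.7, 11.9]), -0.061, 656, np.float64(0.0549))
b1 sock (array([ 0.5594, -0.1045]), array([73.6,  3.1]), -0.067, 472, np.float64(0.0343)) body (array([ 0.5631, -0.0599]), array([88. , 60.6]), -0.061, 4155, np.float64(0.0557))
b2 sock (array([ 0.5724, -0.1139]), array([105.7,  49.2]), -0.652, 633, np.float64(0.0343)) body (array([ 0.5577, -0.1344]), array([87.8, 61.1]), -0.063, 4032, np.float64(0.0556))
```

move_arm --steps '[0,0,-0.002,0.0005,-0.0006,-0.04,0,0,0,-0.002,0.0005,-0.0006,-0.058,0,0,0,-0.002,0.0005,-0.0006,-0.06,0,0,0,-0.002,0.0005,-0.0006,-0.064,0,0,0,-0.002,0.0005,-0.0006,-0.068,0,0,0,-0.002,0.0005,-0.0006,-0.072,0,0,0,-0.002,0.0005,-0.0006,-0.076,0,0,0,-0.002,0.0005,-0.0006,-0.08,0,0,0,-0.002,0.0005,-0.0006,-0.082,0,0,0,-0.002,0.0005,-0.0006,-0.083,0]'

```text
time: 27.15
tool_pos: [0.5666, 0.0154, 0.0787]
ee_rot: [-3.141, -0.003, -0.068]
wrist_force: [-8.8, 2.8, 20.1]
width: 0.0116
finger_force: 30.0
```

move_arm --steps '[0,0,0,0,0,0.002,0.4,0,0,0,0,0,0.002,0.4,0,0,0,0,0,0.002,0.4,0,0,0,0,0,0.05,0.4,0,0,0,0,0,0.1,0.4,0,0,0,-0.02,-0.02,0.15,0,0,0,0,-0.12,-0.11,0.2,0,0,0,0,-0.12,-0.11,0.2,0,0,0,0,-0.12,-0.11,0.2,0,0,0,0,-0.12,-0.11,0.2,0,0,0,0,-0.12,-0.11,0.2,0,0,0,0,-0.12,-0.11,0.2,0]'

```text
time: 28.35
tool_pos: [0.4462, -0.0946, 0.272]
ee_rot: [-3.141, 0.002, -0.068]
wrist_force: [0.6, -0.3, -0.2]
width: 0.0006
finger_force: 0.0
```

```bash
python3 look2.py w8 | grep -v mod; python3 - <<'E'
from h import *
P=np.load("w8.npy")
print("t body",rect(P,.032,.048,(.463,-.373),.07),"grip",rect(P,.09,.11,(.455,-.055),.04))
E
```

```text
b0 sock (array([ 0.5651, -0.0143]), array([87.3,  2. ]), -0.066, 100, np.float64(0.0335)) body (array([0.5671, 0.0147]), array([86.9, 60.6]), -0.067, 2690, np.float64(0.0551)) fin (array([0.5675, 0.0148]), array([46.8, 12.5]), -0.077, 489, np.float64(0.0841))
b1 sock (array([ 0.5653, -0.0143]), array([73.8,  2. ]), -0.066, 86, np.float64(0.0335)) body (array([ 0.5621, -0.06  ]), array([86.9, 60.3]), -0.064, 2764, np.float64(0.0551)) fin (array([ 0.5623, -0.0597]), array([47.7, 12.2]), -0.063, 441, np.float64(0.0845))
b2 sock (array([ 0.5224, -0.1751]), array([12.1,  0.7]), -0.122, 18, np.float64(0.0346)) body (array([ 0.5573, -0.1345]), array([87.1, 60.4]), -0.066, 2749, np.float64(0.0551)) fin (array([ 0.5565, -0.1345]), array([46.9, 12.2]), -0.056, 431, np.float64(0.0847))
    (array([ 0.5646, -0.0144]), array([86.1,  2.1]), -0.069, 94, np.float64(0.0396)) (array([0.5656, 0.0113]), array([53.7, 15.9]), -0.32, 208, np.float64(0.065))
    (array([ 0.5224, -0.1751]), array([12.1,  0.7]), -0.122, 17, np.float64(0.037)) (array([ 0.5519, -0.1296]), array([51.8, 12.2]), 0.221, 58, np.float64(0.0628))
    (array([ 0.566 , -0.0146]), array([72.4,  2. ]), -0.069, 78, np.float64(0.0398)) (array([ 0.5634, -0.0661]), array([54.,  4.]), -0.091, 79, np.float64(0.0636))
[ 0.44630265 -0.0942454   0.27175375] [-3.14065843e+00  2.65836880e-03 -6.65507790e-02] 28.45
t body (array([ 0.4637, -0.373 ]), array([87.4, 61.8]), -0.071, 2038, np.float64(0.0408)) grip (array([ 0.4518, -0.0516]), array([34.7, 11.6]), 1.497, 300, np.float64(0.0998))
```

View pics/w8.png

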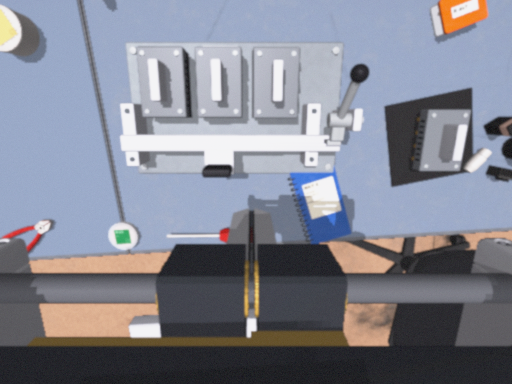

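All three modules have their body tops at z .055, the same height the plugged tested module had. The tested module stands on the mat at (441,140). Next I'll push the bar home from in front of its grip at (217,171).

move_arm --steps '[0,0,0,-0.022,0.044,-0.04,0,0,0,0,-0.022,0.044,-0.09,0,0,0,0,-0.022,0.044,-0.14,0,0,0,0,-0.022,0.044,-0.18,0,0,0,0,-0.022,0.044,-0.183,0,0,0,0,-0.022,0.044,-0.183,0,0,0,0,-0.008,0.043,-0.183,0,0,0,0,0.006,0.042,-0.183,0,0,0,0,0.018,0.0415,-0.183,0,0,0,0,0.026,0.041,-0.183,0,0,0,0,0.031,0.041,-0.183,0,0,0,0,0.031,0.041,-0.183,0]'

```text
time: 29.65
tool_pos: [0.4709, -0.0543, 0.093]
ee_rot: [3.14, 0.017, -0.068]
wrist_force: [-24.8, 0.0, 18.4]
width: 0.0002
finger_force: 12.8
```

move_arm --steps '[0,0,0,0.003,0,0,0,0,0,0,0.003,0,0,0,0,0,0,-0.025,0,0,0,0,0,0,-0.025,0,0.05,0,0,0,0,-0.025,-0.03,0.1,0,0,0,0,-0.03,-0.05,0.15,0,0,0,0,-0.03,-0.05,0.18,0,0,0,0,-0.03,-0.05,0.18,0,0,0,0,-0.03,-0.05,0.18,0]'

```text
time: 30.55
tool_pos: [0.4487, -0.1048, 0.2736]
ee_rot: [3.14, -0.007, -0.069]
wrist_force: [0.6, -0.6, 0.3]
width: 0.0004
finger_force: 0.0
```

```bash
python3 look.py w9 | grep -v fin; python3 look2.py w9 | head -3; python3 - <<'E'
from h import *
P=np.load("w9.npy")
print("grip",rect(P,.09,.11,(.487,-.055),.04))
E
```

```text
bar (array([ 0.5029, -0.0667]), array([288.2,  52.7]), 1.504, 4007, np.float64(0.0641))
grip (array([ 0.4861, -0.0532]), array([35.7, 11.2]), 1.509, 287, np.float64(0.0986))
lever (array([ 0.5393, -0.2045]), array([37.6, 16.8]), -0.233, 504, np.float64(0.1441))
[ 0.44775344 -0.10429745  0.27143433] [ 3.14082034e+00 -2.99179554e-03 -6.81516983e-02] 30.6
b0 sock (array([ 0.571 , -0.0145]), array([72.7,  2.2]), -0.067, 103, np.float64(0.0344)) body (array([0.5705, 0.0144]), array([81., 61.]), -0.05, 2231, np.float64(0.0539)) fin (array([0.5663, 0.0148]), array([47. , 12.6]), -0.075, 474, np.float64(0.0829))
b1 sock (array([ 0.5686, -0.0143]), array([67.9,  2.2]), -0.067, 96, np.float64(0.0345)) body (array([ 0.5664, -0.0601]), array([75.7, 60.4]), -0.068, 2280, np.float64(0.0539)) fin (array([ 0.5612, -0.0597]), array([46.9, 12. ]), -0.062, 441, np.float64(0.0832))
b2 sock (array([ 0.5745, -0.1044]), array([53.8,  0.1]), -0.072, 43, np.float64(0.0337)) body (array([ 0.5614, -0.1353]), array([75.8, 62.8]), -0.067, 2332, np.float64(0.0539)) fin (array([ 0.5558, -0.1343]), array([48.2, 12.1]), -0.067, 426, np.float64(0.0834))
grip (array([ 0.4866, -0.0533]), array([35.7, 11.5]), 1.502, 289, np.float64(0.0995))
```

move_arm --steps '[0,0,0,0.045,-0.037,0,0,0,0,0,0.083,-0.07,0,0,0,0,0,0.121,-0.1,0,0,0,0,0,0.132,-0.107,-0.04,0,0,0,0,0.132,-0.107,-0.085,0,0,0,0,0.132,-0.107,-0.117,0,0,0,0,0.132,-0.107,-0.117,0,0,0,0,0.132,-0.107,-0.117,0]'

```text
time: 31.5
tool_pos: [0.5785, -0.2105, 0.1522]
ee_rot: [-3.141, 0.003, -0.068]
wrist_force: [0.7, 0.2, 0.6]
width: 0.0002
finger_force: 0.0
```

move_arm --steps '[0,0,0,-0.02,0.001,0,0,0,0,0,-0.04,0.003,0,0,0,0,0,-0.06,0.004,0,0,0,0,0,-0.08,0.006,0,0,0,0,0,-0.095,0.007,0,0,0,0,0,-0.102,0.007,0,0,0,0,0,-0.102,0.007,0,0,0,0,0,-0.102,0.007,0]'

```text
validation failed for argument at $.st...
```

move_arm --steps '[0,0,0,-0.02,0.001,0,0,0,0,0,-0.04,0.003,0,0,0,0,0,-0.06,0.004,0,0,0,0,0,-0.08,0.006,0,0,0,0,0,-0.095,0.007,0,0,0,0,0,-0.102,0.007,0,0,0,0,0,-0.102,0.007,0,0]'

```text
time: 32.2
tool_pos: [0.4783, -0.2047, 0.157]
ee_rot: [3.139, -0.006, -0.068]
wrist_force: [1.2, 1.0, 4.6]
width: 0.0004
finger_force: 1.9
```

move_arm --steps '[0,0,0,-0.005,0,0,0,0,0,0,-0.005,0,0,0]'

```text
time: 32.4
tool_pos: [0.4772, -0.2047, 0.1567]
ee_rot: [3.14, -0.014, -0.067]
wrist_force: [9.9, 0.8, 3.6]
width: 0.0003
finger_force: 5.3
```

move_arm --steps '[0,0,0,0.012,0,0,0,0,0,0,0.015,0,0.02,0,0,0,0,0.015,0.02,0.07,0,0,0,0,-0.02,0.06,0.12,0,0,0,0,-0.03,0.1,0.13,0,0,0,0,-0.03,0.1,0.13,0,0,0,0,-0.03,0.1,0.13,0,0,0,0,-0.03,0.1,0.13,0]'

```text
time: 33.2
tool_pos: [0.442, -0.1046, 0.2818]
ee_rot: [3.141, 0.003, -0.068]
wrist_force: [-0.8, -0.5, -0.2]
width: 0.0003
finger_force: 0.0
```

```bash
python3 look.py w10 | grep -v fin; python3 look2.py w10 | head -3; python3 - <<'E'
from h import *
P=np.load("w10.npy")
print("lever",rect(P,.12,.18,(.48,-.206),.06),"t",rect(P,.032,.048,(.463,-.373),.07))
E
```

```text
bar (array([ 0.5044, -0.0716]), array([295.8,  53.2]), 1.503, 3838, np.float64(0.0658))
grip (array([ 0.487 , -0.0539]), array([35.4, 12. ]), 1.498, 286, np.float64(0.1001))
lever (array([ 0.4723, -0.2016]), array([39.3, 16.7]), 0.006, 426, np.float64(0.1447))
[ 0.44187354 -0.10486671  0.28118141] [-3.14154518  0.00389808 -0.0688903 ] 33.25
b0 sock (array([ 0.5726, -0.0152]), array([71.6,  2.1]), -0.071, 96, np.float64(0.0334)) body (array([0.5737, 0.0136]), array([74.2, 60.4]), -0.068, 2131, np.float64(0.0552)) fin (array([0.5672, 0.0144]), array([47.4, 12.4]), -0.066, 473, np.float64(0.0842))
b1 sock (array([ 0.5699, -0.015 ]), array([66.3,  2.1]), -0.071, 88, np.float64(0.0336)) body (array([ 0.5687, -0.0608]), array([74.3, 60.5]), -0.066, 2184, np.float64(0.0553)) fin (array([ 0.5621, -0.0603]), array([47.5, 12.2]), -0.066, 431, np.float64(0.0846))
b2 sock (array([ 0.5384, -0.1031]), array([15.,  0.]), -0.074, 12, np.float64(0.0355)) body (array([ 0.563 , -0.1353]), array([73. , 60.2]), -0.068, 2185, np.float64(0.0552)) fin (array([ 0.5563, -0.1347]), array([46.7, 11.4]), -0.058, 406, np.float64(0.085))
lever (array([ 0.473 , -0.2015]), array([39.7, 16.3]), 0.005, 428, np.float64(0.1449)) t (array([ 0.4641, -0.3733]), array([87.7, 61.6]), -0.06, 1976, np.float64(0.0408))
```

View pics/w10.png

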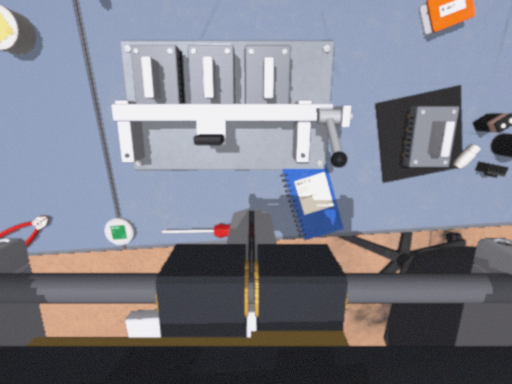

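The bar is home, with its grip back at its starting position. The lever ball at (339,158) is at the front stop. All three modules are seated, and the tested one stands on the mat. Handing in.

```bash
python3 - <<'E'
from h import *
print("start lever",rect(np.load("w1.npy"),.12,.18,(.48,-.206),.06)); print(close_job())
E
```

```text
start lever (array([ 0.4732, -0.2017]), array([38.6, 16.6]), 0.081, 243, np.float64(0.1469))
the job is handed in; nothing more can be done
None
```

The job is handed in, though no verdict came back: by camera measurement, all three new modules are fully plugged in, the tested module stands upright on the mat, the bar is home and the lever is back at its locked position.

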